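# Put mixed returns back into stock on the packing bench

### The job

Put the five mixed returns on the packing bench back into stock: stand the two amber bottles upright in the two empty cells of the partitioned cardboard carton, lay the two round tins flat, lids up and side by side, on the floor of the blue bin, and stand the white and green soap carton upright on the floor of the yellow bin, in front of the cartons already there. Lower each thing into place without dropping it, and leave the rubber stamp and the roll of labels where they stand.

Things in the scene. Friction and masses are not known exactly. Their poses are not given: they have to be found in the camera images.
- bottle_a: loose amber glass bottle standing upright, 112 mm tall, 120 g: body 42 mm in diameter up to 70 mm, shoulder narrowing to the neck, white cylindrical cap 30 mm in diameter from 86 to 112 mm height (take it by the cap). Paper label with a blue stripe. Origin: centre of its underside; z up.
- bottle_b: a second bottle exactly like bottle_a (the two are interchangeable). Origin: centre of its underside; z up.
- tin_a: loose flat round aluminium tin, 56 mm in diameter, 35 mm high, lying flat with its lid (red disc with a white centre) up. About 70 g. Origin: centre of its underside; z up, towards the lid.
- tin_b: a second tin exactly like tin_a (interchangeable). Origin: centre of its underside; z up, towards the lid.
- soap_carton: loose small white folding carton with a green band round it and a green strip along its top, standing upright; 60 mm along its x, 40 mm along its y, 75 mm tall (grip it across the 40 mm). About 110 g. Origin: centre of its underside; z up.
- bottle_carton: fixed cardboard carton, open on top, 132 x 132 mm, 70 mm high, walls and floor 4 mm, split by a cross partition (4 mm thick, top at 60 mm) into four 60 x 60 mm cells centred at x = +-32, y = +-32 mm. The cells at x = +32 hold a fixed bottle each (same kind, tops at 116 mm); those at x = -32 are empty. May be turned any way. Origin: centre of underside; z up.
- blue_bin: fixed blue plastic picking bin, empty, open on top: 165 mm along x, 120 mm along y, inside 157 x 112 mm, floor 5 mm thick. Back wall (+x) and rear of the sides (x above 7 mm) 50 mm high, sloping over 20 mm to 30 mm at the front of the sides; front wall (-x, towards the robot) 28 mm. Tins fit flat at x = -38 and +38, y = 0. Origin: centre of underside; z up.
- yellow_bin: fixed yellow plastic picking bin, same shape and size as blue_bin (floor 5 mm thick). Two fixed soap cartons stand side by side against its back wall (x from 17 to 77 mm, y from -41 to 41 mm, tops at 80 mm); the floor in front of them, x from -78 to 17 mm over the whole 112 mm width, is free. Origin: centre of underside; z up.
- stamp: loose self-inking rubber stamp, black frame with a red block handle, 52 mm along x, 34 mm along y, 88 mm tall, standing upright among the goods; does not belong to the job. Origin: centre of its underside.
- label_roll: loose roll of white labels standing on end, 56 mm in diameter, 57 mm high, with a 25 mm bore through it, standing among the goods; does not belong to the job. Origin: centre of its underside.
Things that resemble listed ones, but are neither listed nor needed, are in the scene too. Leave any purple look-alike of the bottle_b alone.

How it is judged:
By the outcome, as a careful person would: the job done as asked, in the order asked, and still so for the second after the job is handed in, with the robot touching nothing.
It also fails if it takes over 122 s, if anything falls off the work surface, if the arm or the gripper's body presses on something with over 40 N, if the wrist force passes 120 N, or if a joint passes its speed limit or range.

### The arm

A 6-joint arm with a two-finger parallel gripper is mounted at the origin on the work surface. World frame = base frame: x ahead of the robot, y to its left, z up, the work surface at z = 0. Lengths are in m, angles in rad, forces in N, time in s.
With the tool pointing down it reaches from about 0.35 to 0.8 m from the base axis. Payload 7.3 kg.
Tool frame: the origin (TCP) lies between the finger pads; the fingertips stand 25 mm ahead of it and the grasp point (between the pads) lies 6 mm ahead of it (r.tip_extent is the distance from the TCP to the fingertips, in m); z points along the fingers, y is the line along which they close (so a half turn about z gives the same grasp; the last joint's range is limited). The gripper opens to 85 mm and grips with 20 to 120 N. Pads are 22 mm wide; open, the fingers measure 114 mm over their backs; the gripper's body (76 mm by 85 mm) begins 54 mm behind the grasp point. The pads swing forward as they close: fully open they stand 13 mm farther back than shut.
Start: joints at [-1.291, 0.342, 1.524, -0, 1.275, -0.146], TCP at [0.217, -0.478, 0.256] pointing down, gripper open.
Joint ranges: [-2.53, 2.53], [-0.77, 2.02], [0.04, 2.7], [-1, 4.14], [0.28, 2.66], [-3.11, 3.11]. Speed limits (rad/s): [2.57, 2.57, 3.14, 3.14, 3.14, 3.14].

### API

Orientations are given as a unit quaternion [x, y, z, w].
In Python, from workcell import r, command_gripper, optics gives the robot as it stands. The module is installed in compiled form; this text tells all that it offers. Calls block until the motion is done:
- r.reach(position, orientation): joint-space move of the TCP to a pose.
- r.move_straight(position, orientation=None, speed=0.15, max_force=None): straight line of the TCP; orientation=None keeps the orientation; speed is the mean speed in m/s. With max_force (N) it stops when the force on the tool has changed by that much, and returns True; else False.
- r.movej(angles): joint-space move.
- command_gripper(opening, force=None): finger opening in m; force is the grip in N (None keeps the last); returns when the fingers have stopped.
- r.hold(seconds).
- r.solve_ik(position, orientation): joint angles nearest the present ones, or None.
- r.read_state(): the state.
- optics.get_image(name): name is "scene" or "top"; returns (picture, depth): 384x512x3 uint8, red, green, blue; 384x512 float32, m along the optical axis (not along the pixel's ray), 0 where there is no reading.
- optics.camera_model(name): a dict with "K" (3x3 intrinsics, pixels), "R" (3x3) and "t" (3): a world point X has camera coordinates R X + t. Camera axes: x right, y down, z forward; pixel columns grow to the right and rows downward; lengths in m; the calibration is good to about 2 mm. A picture is of the moment at which its call begins. camera_model takes no time and is no camera call.
A pose or a line that the arm cannot do raises r.PlanningError and nothing moves.
- r.finish_job(): hands the job in; it is judged then, once.
The state is a dict: "time_s": time; "joint_positions": joint angles; "dq": joint speeds; "tau": joint torques, N m; "eef_pos": TCP position; "eef_rot": TCP orientation; "contact_force": force on the tool from outside, world axes, zero at the start; "torque": the same for the moment, N m; "grip_width": finger opening in m; "grip_force": force on a finger pad.
Only numpy, scipy, OpenCV 4.12 (cv2) and the standard library are available. Lean on these libraries where they do the work, as an engineer would, in place of code of your own. Each camera call takes 0.05 s, during which the arm holds its last target. There are 200 camera calls.

## Working session

There is one attempt and no reset: what is moved stays moved. The work goes in short steps, each a Python script; the robot and the scene stay as the last script left them, time stands still between calls to the robot, and variables do not carry over. Pictures are saved under pics/ and viewed, at most 14 in all, crops included, and the job is handed in when it is done.

```bash
mkdir -p pics; python3 - <<'E'
from workcell import r, optics
import cv2, numpy as np
for n in ("scene","top"):
    p,d=optics.get_image(n); cv2.imwrite(f"pics/{n}0.png",p[:,:,::-1]); np.savez(f"{n}0.npz",p=p,d=d)
    c=optics.camera_model(n); print(n,c['K'].round(1).tolist(),(-c['R'].T@c['t']).round(3),c['R'].round(3).tolist(),(d>0).mean())
s=r.read_state(); print(s['time_s'],s['eef_rot'],s['grip_width'],r.tip_extent)
E
```

```text
scene [[401.4, 0.0, 253.4], [0.0, 401.4, 192.9], [0.0, 0.0, 1.0]] [1.239 0.391 0.889] [[-0.45, 0.893, 0.002], [0.637, 0.323, -0.7], [-0.626, -0.314, -0.714]] 0.9913736979166666
top [[417.6, 0.0, 248.4], [0.0, 417.6, 189.6], [0.0, 0.0, 1.0]] [ 0.324 -0.01   1.097] [[-0.002, -1.0, -0.027], [-0.992, 0.005, -0.122], [0.122, 0.027, -0.992]] 0.9959055582682291
0.1 [ 9.77420836e-01  2.11300811e-01 -4.56952917e-05 -6.89199553e-04] 0.08518101229256879 0.025
```

View pics/scene0.png

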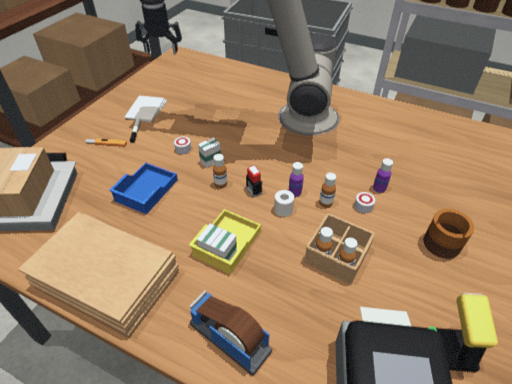

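View pics/top0.png

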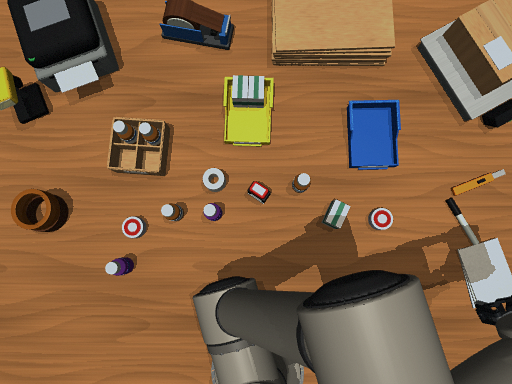

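The scene view shows bottles at (220,170) and (328,190), tins at (182,145) and (365,203), and the soap carton at (209,152). In the top view the bottles are at (172,212) and (303,182), the tins at (132,227) and (381,218), and the soap carton at (337,213). The stock carton is at (140,147), the yellow bin at (249,110) and the blue bin at (373,135). The purple look-alikes are at (212,211) and (118,266).

```bash
cat > vis.py <<'E'
import numpy as np, cv2
from workcell import optics
def cloud(n,d):
    c=optics.camera_model(n); K,R,t=c['K'],c['R'],c['t']
    v,u=np.indices(d.shape); P=np.stack([(u-K[0,2])/K[0,0]*d,(v-K[1,2])/K[1,1]*d,d],-1)
    return (P-t)@R
def rect(P):
    (c,s,a)=cv2.minAreaRect((P[:,:2]*1000).astype(np.float32)); return np.round(c,1),np.round(s,1),round(a,1)
E
python3 - <<'E'
from vis import *
for n in("top","scene"):
    f=np.load(n+"0.npz");p,d=f['p'],f['d'];W=cloud(n,d);z=W[...,2]
    print(n,'table z',np.median(z[(abs(W[...,0]-.5)<.2)&(abs(W[...,1])<.3)]))
    m=((z>.012)&(z<.13)&(d>0)&(W[...,0]>.3)&(W[...,0]<.8)&(abs(W[...,1])<.5)).astype(np.uint8)
    k,L,st,ce=cv2.connectedComponentsWithStats(m,connectivity=4)
    for i in range(1,k):
        if st[i,4]<40: continue
        P=W[L==i];h=np.percentile(P[:,2],97);T=P[P[:,2]>h-.008]
        print(ce[i].round(),st[i,4],'h',round(h*1000,1),'top',*rect(T),'n',len(T),'circ',(T[:,:2].mean(0)*1000).round(1),'all',*rect(P))
E
```

```text
top table z 0.0009392564160102802
[82. 68.] 1703 h 124.0 top [785.1 455.5] [ 4.9 93. ] 19.7 n 118 circ [784.4 457.7] all [760.3 438.5] [ 73.  143.5] 18.4
[370.  55.] 106 h 68.5 top [ 798.1 -290.7] [114.4   4. ] 89.8 n 75 circ [ 798.3 -299.2] all [ 798.1 -290.7] [114.4   4. ] 89.8
[441.  68.] 406 h 52.0 top [ 770.2 -492.5] [83.  35.5] 27.4 n 254 circ [ 773.1 -485.7] all [ 770.2 -492.5] [83.  35.5] 27.4
[247.  98.] 1554 h 83.0 top [711.5  19.2] [81.  61.3] 86.8 n 728 circ [710.8  19. ] all [664.7  20.4] [128.2 168.7] 88.0
[375. 126.] 1050 h 52.6 top [ 642.4 -305. ] [ 86.6 129.9] 0.8 n 365 circ [ 656.7 -305.2] all [ 599.5 -305.6] [172.4 129.9] 0.9
[138. 143.] 2441 h 116.8 top [600.  300.6] [92.8 30.3] 86.8 n 244 circ [599.3 299.6] all [568.3 303.6] [138.5 137.1] 85.3
[214. 179.] 376 h 60.0 top [481.1 106.3] [53.3 54. ] 89.9 n 297 circ [481.1 107.1] all [481.  106.3] [53.5 54.4] 88.7
[301. 182.] 281 h 114.5 top [ 470.5 -114.3] [28.7 26.5] 1.5 n 122 circ [ 470.5 -114.3] all [ 467.5 -112.4] [41.6 35.4] 55.0
[259. 191.] 277 h 90.8 top [449.6  -7. ] [42.7 27.6] 56.8 n 186 circ [449.3  -7.1] 
[... 1307 characters left out ...]
.6 top [397.9 213.4] [30.8 26.1] 19.1 n 74 circ [400.6 214.1] all [402.4 214. ] [40.3 36.5] 74.2
[ 58. 198.] 272 h 51.4 top [ 761.7 -477.9] [76.6 43.7] 1.0 n 173 circ [ 773.6 -483.5] all [ 768.  -491.2] [86.8 38.6] 25.0
[364. 201.] 301 h 38.4 top [363.9 319.3] [56.1 53.1] 22.2 n 220 circ [364.1 319.1] all [362.4 318.1] [57.  54.7] 45.8
[221. 242.] 1942 h 82.6 top [712.   21.4] [82.1 62.5] 86.9 n 630 circ [713.7  22.5] all [665.6  21.9] [129.5 169.9] 88.2
[338. 246.] 2813 h 116.7 top [600.8 303.3] [92.1 32.3] 84.2 n 221 circ [603.2 304.3] all [568.8 305.5] [136.5 140.9] 85.3
[384. 315.] 614 h 95.8 top [746.7 456.7] [26.8 95.7] 19.7 n 306 circ [749.5 456.8] all [739.3 456.5] [ 40.8 100.3] 19.8
```

Heights and sizes agree with the given ones, and the two cameras agree within about 3 mm, so I use their means. First bottle next.

```bash
cat > rob.py <<'E'
import numpy as np
from scipy.spatial.transform import Rotation as Ro
from workcell import r, command_gripper
HI=0.27
def quat(deg):
    a=np.radians(deg); y=np.array([np.cos(a),np.sin(a),0]); z=np.array([0,0,-1.])
    return Ro.from_matrix(np.stack([np.cross(y,z),y,z],1)).as_quat()
def best(p,deg):   # of the two equivalent yaws take the one with the last joint nearest zero
    c=[(abs(q[5]),d) for d in(deg,deg+180) if (q:=r.solve_ik(p,quat(d))) is not None]
    return quat(min(c)[1])
def local(c,yaw,xy):
    return np.array(c)+Ro.from_euler('z',yaw,degrees=True).as_matrix()[:2,:2]@np.array(xy)
def pick(xy,deg,grasp,opening,force,hi=HI):
    q=best([*xy,hi],deg); command_gripper(opening)
    r.reach([*xy,hi],q)
    c=r.move_straight([*xy,grasp+.006],q,speed=.15,max_force=15)
    command_gripper(0.0,force); s=r.read_state()
    print('grip',round(s['grip_width'],4),round(s['grip_force'],1),'contact',c)
    r.move_straight([*xy,hi],q,speed=.2)
def place(xy,deg,grasp,floor,release,hi=HI):
    q=best([*xy,hi],deg); z=grasp+.006+floor
    r.reach([*xy,hi],q)
    print('held',round(r.read_state()['grip_width'],4))
    r.move_straight([*xy,z+.02],q,speed=.2)
    c=r.move_straight([*xy,z-.003],q,speed=.03,max_force=4)
    s=r.read_state(); print('down',c,'dz mm',round((s['eef_pos'][2]-z)*1000,1))
    command_gripper(release); r.hold(.2)
    r.move_straight([*xy,hi],q,speed=.2)
    print('t',round(r.read_state()['time_s'],1))
CART=([.5685,.3045],-4.7); BLUE=([.5992,-.3048],1.0); YEL=([.6652,.0211],-2.3)
E
python3 - <<'E'
from rob import *
for n,p,d in (('b1',[.471,-.1124],85.3),('b2',[.3976,.2117],85.3),('c1',local(*CART,[-.032,.032]),85.3),('c2',local(*CART,[-.032,-.032]),85.3),('tA',[.380,-.315],91),('tB',[.3623,.3175],91),('p1',local(*BLUE,[.038,0]),91),('p2',local(*BLUE,[-.038,0]),91),('s',[.3908,-.199],63.4),('sy',local(*YEL,[-.03,0]),87.7)):
    q=[r.solve_ik([*p,z],best([*p,HI],d)) for z in(HI,.04)]; print(n,np.round(p,4),[None if x is None else x.round(2).tolist() for x in q])
pick([.471,-.1124],85.3,.101,.055,40)
place(local(*CART,[-.032,.032]),85.3,.101,.004,.045)
E
```

```text
b1 [ 0.471  -0.1124] [[-0.39, 0.26, 1.61, -0.0, 1.28, 1.26], [-0.39, 0.57, 1.88, -0.0, 0.69, 1.26]]
b2 [0.3976 0.2117] [[0.32, 0.19, 1.69, -0.0, 1.26, -1.17], [0.32, 0.53, 1.97, -0.0, 0.64, -1.17]]
c1 [0.5392 0.339 ] [[0.44, 0.55, 1.16, -0.0, 1.44, -1.05], [0.44, 0.77, 1.43, -0.0, 0.95, -1.05]]
c2 [0.534  0.2752] [[0.35, 0.47, 1.28, -0.0, 1.39, -1.14], [0.35, 0.71, 1.54, -0.0, 0.88, -1.14]]
tA [ 0.38  -0.315] [[-0.85, 0.27, 1.58, -0.0, 1.28, 0.71], [-0.85, 0.58, 1.86, -0.0, 0.71, 0.71]]
tB [0.3623 0.3175] [[0.56, 0.25, 1.61, -0.0, 1.28, -1.03], [0.56, 0.56, 1.89, -0.0, 0.69, -1.03]]
p1 [ 0.6372 -0.3041] [[-0.55, 0.69, 0.9, -0.0, 1.55, 1.0], [-0.55, 0.87, 1.18, -0.0, 1.08, 1.0]]
p2 [ 0.5612 -0.3055] [[-0.62, 0.55, 1.15, -0.0, 1.44, 0.94], [-0.62, 0.77, 1.42, -0.0, 0.95, 0.94]]
s [ 0.3908 -0.199 ] [[-0.65, 0.17, 1.72, -0.0, 1.25, 1.39], [-0.65, 0.51, 2.01, -0.0, 0.62, 1.39]]
sy [0.6352 0.0223] [[-0.09, 0.54, 1.17, -0.0, 1.43, 1.53], [-0.09, 0.76, 1.43, -0.0, 0.95, 1.53]]
grip 0.029 39.6 contact False
held 0.029
down True dz mm 0.8
t 9.6
```

```bash
python3 - <<'E'
from rob import *
pick([.3976,.2117],85.3,.101,.055,40)
place(local(*CART,[-.032,-.032]),85.3,.101,.004,.045)
pick([.3623,.3175],91,.024,.076,40,.2)
from workcell import optics; import cv2
p,d=optics.get_image("scene"); cv2.imwrite("pics/s1.png",p[:,:,::-1])
E
```

```text
grip 0.0286 39.3 contact False
held 0.0287
down True dz mm 0.8
t 16.7
grip 0.0547 41.4 contact False
```

View pics/s1.png

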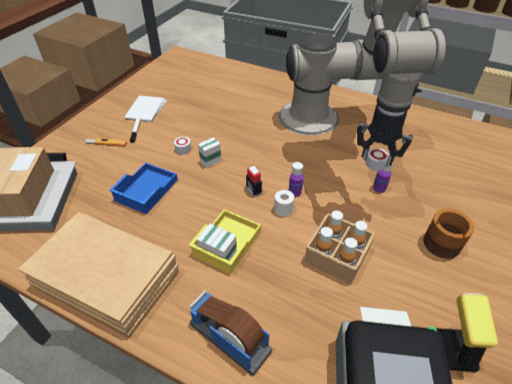

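Both bottles stand in the carton's left-hand cells (337,217) and (361,230), and the tin is held level at (377,158). I'll place the tin, then do the second one and the soap carton.

```bash
python3 - <<'E'
from rob import *
place(local(*BLUE,[.038,0]),91,.024,.005,.068,.2)
pick([.380,-.315],91,.024,.076,40,.2)
place(local(*BLUE,[-.038,0]),91,.024,.005,.068,.2)
pick([.3908,-.199],63.4,.052,.060,35)
place(local(*YEL,[-.030,0]),87.7,.052,.005,.055)
r.movej([-1.291,.342,1.524,0,1.275,-.146])
from vis import *
for n in("scene","top"):
    p,d=optics.get_image(n); cv2.imwrite(f"pics/{n}2.png",p[:,:,::-1]); np.savez(f"{n}2.npz",p=p,d=d)
    W=cloud(n,d)
    for nm,(c,yaw),box,zr in (('tins',BLUE,(.076,.054),(.034,.044)),('soap',YEL,(.012,.055),(.07,.09)),('bottles',CART,(.066,.066),(.105,.125))):
        a=np.radians(yaw);l=(W[...,:2]-c)@np.array([[np.cos(a),-np.sin(a)],[np.sin(a),np.cos(a)]])
        x,y=l[...,0],l[...,1]; lo=-.078 if nm=='soap' else -box[0]
        m=((x>lo)&(x<box[0])&(abs(y)<box[1])&(W[...,2]>zr[0])&(W[...,2]<zr[1])).astype(np.uint8)
        k,L,st,_=cv2.connectedComponentsWithStats(m)
        for i in range(1,k):
            if st[i,4]>30: P=np.c_[l[L==i],W[L==i][:,2]]; print(n,nm,*rect(P),(np.percentile(P[:,2],[5,50,95])*1000).round(1))
E
```

```text
held 0.0546
down True dz mm 1.1
t 25.9
grip 0.0544 41.4 contact False
held 0.0547
down True dz mm 1.1
t 33.5
grip 0.0397 36.0 contact False
held 0.04
down True dz mm 0.5
t 42.3
scene tins [-38.7   3.1] [54.9 55.3] 80.1 [35.8 40.3 43.1]
scene tins [40.4  3.5] [57.  53.5] 62.3 [35.4 40.1 42.8]
scene soap [-31.2   2.3] [41.  61.5] 89.1 [72.6 80.2 82.8]
scene bottles [-30.6 -30.8] [27.7 27.8] 39.1 [106.9 115.5 118.8]
scene bottles [-30.4  35. ] [28.7 28.4] 0.4 [106.  116.  118.5]
scene bottles [ 32.6 -31.2] [29.4 28.9] 28.7 [106.9 115.7 118.7]
scene bottles [33.5 33.2] [28.9 28. ] 44.5 [107.4 116.3 118.6]
top tins [39.5 -0.6] [52.8 55.9] 43.5 [36.8 40.6 43.4]
top tins [-39.2   0.6] [53.1 54.4] 1.0 [36.6 40.2 43. ]
top soap [-30.8  -1. ] [61.9 40.2] 1.1 [76.4 80.2 82.8]
top bottles [31.7 30.1] [28.4 27.9] 49.7 [108.3 115.1 118.3]
top bottles [ 32.  -33.6] [30.  27.4] 2.9 [109.5 115.6 119.1]
top bottles [-32.4  31.3] [28.5 28.1] 25.0 [107.8 115.7 118.6]
top bottles [-32.7 -33.2] [29.  28.4] 0.4 [110.7 115.8 118.2]
```

View pics/scene2.png

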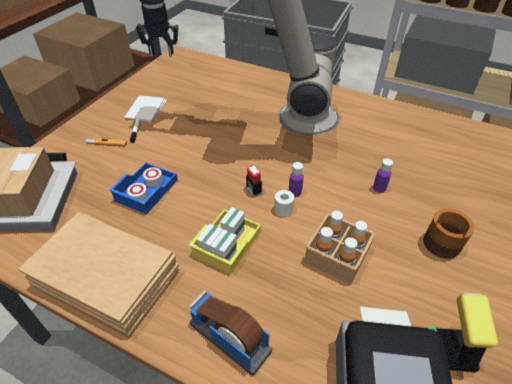

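View pics/top2.png

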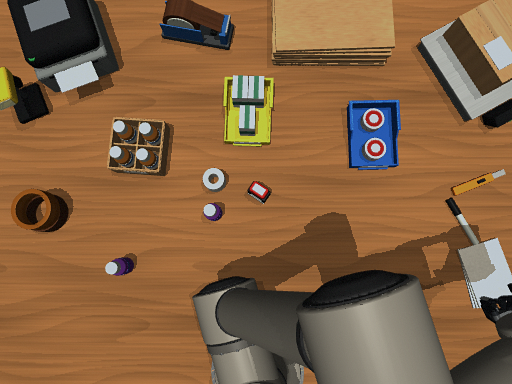

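Everything is in place. Both tins lie flat in the blue bin (scene (152,176) and (136,190); tops at 40 mm). The soap carton stands in front of its fellows (top view (247,119), top at 80 mm). All four bottles are upright at 116 mm, and the stamp, label roll and purple bottles have not moved.

```bash
python3 -c "
from workcell import r
print(r.finish_job())"
```

```text
the job is handed in; nothing more can be done
None
```

The job is handed in: both bottles, both tins and the soap carton are in their places, checked in both cameras, at about 42 s of the allowed 122 s, with the stamp, label roll and purple bottles left where they stood.

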